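Stage the pipe stubs by height on the rail

ROBOT

A 6-joint arm with a two-finger parallel gripper is mounted at the origin on the work surface; the furniture and walls round the work are solid. World frame = base frame: x ahead of the robot, y to its left, z up, the work surface at z = 0. Lengths are in m, angles in rad, forces in N, time in s.
With the tool pointing down it reaches from about 0.425 to 0.95 m from the base axis. Payload 3.5 kg.
Tool frame: the origin (TCP) lies at the very end of the fingers, on their centre line; the grasp point (between the pads) lies ctrl.pinch_z behind it (ctrl.pinch_z is the distance from the TCP to the grasp point, in m); z points along the fingers, y is the line along which they close (so a half turn about z gives the same grasp; the last joint's range is limited). The gripper opens to 85 mm and grips with 20 to 120 N. Pads are 22 mm wide; open, the fingers measure 114 mm over their backs; the gripper's body (76 mm by 85 mm) begins 54 mm behind the grasp point. The pads swing forward as they close: fully open they stand 13 mm farther back than shut.
Start: joints at [-1.435, 0.286, 1.577, -0, 1.279, -0.15], TCP at [0.19, -0.648, 0.231] pointing down, gripper open.
Joint ranges: [-2.77, 2.77], [-0.9, 2.22], [0.21, 2.48], [-1.53, 4.67], [0.24, 2.81], [-2.84, 2.84]. Speed limits (rad/s): [2.79, 2.79, 3.14, 3.14, 3.14, 3.14].

INTERFACE

Orientations are given as a unit quaternion [x, y, z, w].
In Python, from plant import ctrl gives the robot as it stands.
- The arm moves only by the tool advance, called after ">>>" by a JSON object that holds its "fn" and its "kwargs", one argument or row to a line. Schema: {"type":"object","properties":{"steps":{"type":"object","properties":{"tx":{"type":"array","items":{"type":"number"},"minItems":1,"maxItems":10},"ty":{"type":"array","items":{"type":"number"},"minItems":1,"maxItems":10},"tz":{"type":"array","items":{"type":"number"},"minItems":1,"maxItems":10},"wx":{"type":"array","items":{"type":"number"},"minItems":1,"maxItems":10},"wy":{"type":"array","items":{"type":"number"},"minItems":1,"maxItems":10},"wz":{"type":"array","items":{"type":"number"},"minItems":1,"maxItems":10},"jaw":{"type":"array","items":{"type":"number"},"minItems":1,"maxItems":10}},"additionalProperties":false,"required":["tx","ty","tz","wx","wy","wz","jaw"]},"grip_n":{"type":"number"},"only":{"type":"string"},"quiet":{"type":"boolean"},"lines":{"type":"string"}},"required":["steps"],"additionalProperties":false}. steps is an object with one list for each field, all of the same length, 1 to 10, a row being the entries at one place: tx, ty, tz (the shift in normalised numbers (1 is 1 m)), wx, wy, wz (a rotation vector in normalised numbers (1 is pi rad)), jaw (the opening from 0.0 (shut) to 1.0 (fully open)); each row is the pose to reach, as a shift and turn from the pose commanded when the call began, along the tool's axes at that moment; what a row does not reach only later rows make up. A row lasts 1/8 s, in which the tool goes at most 0.0625 m and 0.188 rad, less where a joint would pass 70% of its speed; a pose out of reach is approached as far as the arm can. The fingers move at their own pace and stop on an object; grip_n is the grip in N (left out, the last holds). Time passes only in rows, so rows that do not move let the fingers close. The tool returns the time, the measured TCP pose, the force, the opening and the grip force at its end. only (a regular expression) keeps the lines of the reply that match it, lines (a string "A,B") keeps lines A to B, and quiet returns only ok. A shift or turn number past 1, either way, is cut back to 1. Input that does not fit is refused with a message, and nothing moves.
- ctrl.get_state(): the state, without advancing time (a new reading comes with each control period).
- ctrl.read_camera(name): name is "scene" or "top" or "wrist"; returns a dict with "pixels" (400x640x3 uint8, red, green, blue), "camera_matrix" (3x3 intrinsics, pixels), "xyz" and "orientation" of the camera in the world. Camera axes: x right, y down, z forward; pixel columns grow to the right and rows downward; lengths in m; the calibration is good to about 2 mm. A picture is of the moment at which its call begins. There is no depth.
- ctrl.sign_off(): hands the job in; it is judged then, once.
Trained networks look in the newest picture that a camera, given by its name, has taken for a name from the list of things; names that differ only in an ending like _2 or _b are one class to them, and where a whole thing is asked for, a point or a joint stands for the part that bears it (a point fixed in the world has none). Each returns a list of dicts, best first, with "conf" (0 to 1); they miss things now and then, are a little off and sometimes report something else, mostly with a low value. They report only what shows in the picture. A call takes as long as a camera call. They do not tell look-alikes from the thing itself.
- ctrl.recognise(camera, thing): "position" ([x, y, z] in m, in world coordinates, good to about 4 mm: the middle of the surface that is visible of it).
- ctrl.masks_of(camera, thing): "region" (400x640 bool, what is visible of it).
- ctrl.mark_of(camera, thing): "position" ([x, y, z] in m, in world coordinates, good to about 4 mm: a listed point, or the origin of a listed thing).
The state is a dict: "time": time; "qpos": joint angles; "dq": joint speeds; "joint_efforts": joint torques, N m; "eef_pos": TCP position; "tcp_rot": TCP orientation; "contact_force": force on the tool from outside, world axes, zero at the start; "wrist_torque": the same for the moment, N m; "opening": opening from 0.0 (shut) to 1.0 (fully open); "finger_force": force on a finger pad.
Only numpy, scipy, OpenCV 4.12 (cv2) and the standard library are available. Lean on these libraries where they do the work, as an engineer would, in place of code of your own. Each camera call takes 0.05 s, during which the arm holds its last target. There are 200 camera calls.

TASK

Set the four rusty pipe stubs out for welding: stand each one upright on its own round pad of the rail, centred on it, in order of height, with the tallest on the pad next to the black-balled post and each one farther from the post shorter than the last. Leave the yellow tin standing where it is, and let go of everything at the end.

Things in the scene. Friction and masses are not known exactly. Their poses are not given: they have to be found in the camera images.
- stub_slim: loose short piece of brown rusty steel pipe, standing on end on the bench: 92 mm tall, 27 mm outside and 20 mm inside diameter, to be gripped across the outside, slimmest and tallest of the four; origin at the centre of its lower end, z up along the pipe
- stub_medium: loose short piece of brown rusty steel pipe, standing on end on the bench: 70 mm tall, 42 mm outside and 34 mm inside diameter, to be gripped across the outside, second tallest of the four; origin at the centre of its lower end, z up along the pipe
- stub_small: loose short piece of brown rusty steel pipe, standing on end on the bench: 50 mm tall, 34 mm outside and 26 mm inside diameter, to be gripped across the outside, third tallest of the four; origin at the centre of its lower end, z up along the pipe
- stub_wide: loose short piece of brown rusty steel pipe, standing on end on the bench: 34 mm tall, 48 mm outside and 40 mm inside diameter, to be gripped across the outside, widest and shortest of the four; origin at the centre of its lower end, z up along the pipe
- pad_a: one of four identical bright round metal pads, 60 mm across and 4 mm thick, fixed in a row on a dark flat steel bar, 75 mm centre to centre (the row runs roughly left-right, up to 0.12 rad askew; the letters do not tell the order in the row); origin at the centre of the pad's underside, 12 mm above the bench; its top is 16 mm above the bench
- pad_b: one of four identical bright round metal pads, 60 mm across and 4 mm thick, fixed in a row on a dark flat steel bar, 75 mm centre to centre (the row runs roughly left-right, up to 0.12 rad askew; the letters do not tell the order in the row); origin at the centre of the pad's underside, 12 mm above the bench; its top is 16 mm above the bench
- pad_c: one of four identical bright round metal pads, 60 mm across and 4 mm thick, fixed in a row on a dark flat steel bar, 75 mm centre to centre (the row runs roughly left-right, up to 0.12 rad askew; the letters do not tell the order in the row); origin at the centre of the pad's underside, 12 mm above the bench; its top is 16 mm above the bench
- pad_d: one of four identical bright round metal pads, 60 mm across and 4 mm thick, fixed in a row on a dark flat steel bar, 75 mm centre to centre (the row runs roughly left-right, up to 0.12 rad askew; the letters do not tell the order in the row); origin at the centre of the pad's underside, 12 mm above the bench; its top is 16 mm above the bench
- post: fixed upright steel post, 14 mm thick on a 32 mm round foot, with a 22 mm black ball on top, standing on one end of the dark bar (left or right end varies), in line with the pads and 70 mm from the centre of the nearest one; its top is 82 mm above the bench (the other end has only a low flat stop block, top 26 mm above the bench); origin at the centre of its foot, 12 mm above the bench
- tin: loose yellow tin with a white lid, 67 mm across, 72 mm tall, standing on the bench among the pipes, not to be moved; origin at the centre of its underside
Things that resemble listed ones, but are neither listed nor needed, are in the scene too. What is shaped like the stub_slim but green or red is not meant.

How it is judged:
At the end, for the whole second after the job is handed in: Each stub stands upright (within 0.1 rad) on a pad, its axis within 12 mm of the pad's centre and its foot on the pad's top, at rest and released; counted from the post the stubs are in the order 92, 70, 50, 34 mm tall; the tin stands within 25 mm of where it was, upright within 0.15 rad ((horizontal distance between stub_slim and pad_a below 0.012 m or horizontal distance between stub_slim and pad_b below 0.012 m or horizontal distance between stub_slim and pad_c below 0.012 m or horizontal distance between stub_slim and pad_d below 0.012 m) and horizontal distance between stub_slim and post between 0.04 and 0.1075 m and height (world z) of stub_slim between 0.012 and 0.021 m and angle between each of stub_slim, stub_medium, stub_small, stub_wide's own z axis and vertical below 0.1 rad and linear speed of each of stub_slim, stub_medium, stub_small, stub_wide below 0.02 m/s and contact force between each of stub_slim, stub_medium, stub_small, stub_wide and the fingers below 0.1 N and (horizontal distance between stub_medium and pad_a below 0.012 m or horizontal distance between stub_medium and pad_b below 0.012 m or horizontal distance between stub_medium and pad_c below 0.012 m or horizontal distance between stub_medium and pad_d below 0.012 m) and horizontal distance between stub_medium and post between 0.1075 and 0.1825 m and height (world z) of stub_medium between 0.012 and 0.021 m and (horizontal distance between stub_small and pad_a below 0.012 m or horizontal distance between stub_small and pad_b below 0.012 m or horizontal distance between stub_small and pad_c below 0.012 m or horizontal distance between stub_small and pad_d below 0.012 m) and horizontal distance between stub_small and post between 0.1825 and 0.2575 m and height (world z) of stub_small between 0.012 and 0.021 m and (horizontal distance between stub_wide and pad_a below 0.012 m or horizontal distance between stub_wide and pad_b below 0.012 m or horizontal distance between stub_wide and pad_c below 0.012 m or horizontal distance between stub_wide and pad_d below 0.012 m) and horizontal distance between stub_wide and post between 0.2575 and 0.33 m and height (world z) of stub_wide between 0.012 and 0.021 m and distance of tin from where it was at the start of the episode below 0.025 m and angle between tin's own z axis and vertical below 0.15 rad); the robot touches nothing.
It fails at once if the tin is shifted by more than 25 mm or tipped (distance of tin from where it was at the start of the episode above 0.025 m or angle between tin's own z axis and vertical above 0.15 rad).
It also fails if it takes over 96 s, if anything falls off the work surface, if the arm or the gripper's body presses on something with over 40 N, if the wrist force passes 120 N, or if a joint passes its speed limit or range.

## Working session

There is one attempt and no reset: what is moved stays moved. The work goes in short steps, Python scripts to look and compute and a tool call to move; the robot and the scene stay as the last step left them, time stands still between calls to the robot, and variables do not carry over. Pictures are saved under pics/ and viewed, at most 14 in all, crops included, and the job is handed in when it is done.

```bash
ls; mkdir -p pics
```

Create h.py:
```python
import numpy as np,cv2
from plant import ctrl
from scipy.spatial.transform import Rotation as R
def save(c,n):
    d=ctrl.read_camera(c); cv2.imwrite('pics/'+n,d['pixels'][:,:,::-1]); return d
def ray(d,u,v,z):
    K=np.array(d['camera_matrix']); r=R.from_quat(d['orientation']).as_matrix()@np.linalg.inv(K)@[u,v,1]
    o=np.array(d['xyz']); return o+r*(z-o[2])/r[2]
def proj(d,p):
    q=np.array(d['camera_matrix'])@(R.from_quat(d['orientation']).as_matrix().T@(np.array(p)-d['xyz'])); return q[:2]/q[2]
```

Run:
```python
from h import *
print(ctrl.pinch_z)
for c in ('top','scene'):
    d=save(c,c+'0.png'); print(c,np.round(d['xyz'],3),np.round(d['orientation'],3),d['camera_matrix'][0])
    for t in ['stub_slim','stub_medium','stub_small','stub_wide','pad_a','post','tin']:
        print(t,[(np.round(m['position'],3).tolist(),proj(d,m['position']).round().tolist(),round(m['conf'],2)) for m in ctrl.mark_of(c,t)])
s=ctrl.get_state();print(s['eef_pos'],s['tcp_rot'],s['time'],R.from_quat(s['tcp_rot']).as_matrix().round(3))
```

```text
pics
0.0187
top [ 0.291 -0.073  1.016] [ 0.711 -0.697  0.068 -0.061] [375.66163414   0.         319.99036668]
stub_slim [([0.423, -0.254, 0.003], [383.0, 222.0], 0.71), ([0.445, -0.319, 0.001], [406.0, 214.0], 0.64), ([0.387, -0.338, 0.004], [414.0, 236.0], 0.54), ([0.362, -0.211, 0.001], [367.0, 244.0], 0.42)]
stub_medium [([0.428, 0.172, -0.0], [227.0, 217.0], 0.79)]
stub_small [([0.459, -0.04, -0.001], [305.0, 207.0], 0.42), ([0.574, -0.174, 0.012], [354.0, 166.0], 0.18)]
stub_wide []
pad_a [([0.557, 0.051, 0.013], [273.0, 170.0], 0.84), ([0.576, -0.176, 0.015], [355.0, 165.0], 0.82), ([0.566, -0.028, 0.016], [301.0, 168.0], 0.78), ([0.566, -0.102, 0.01], [328.0, 169.0], 0.68)]
post [([0.583, -0.247, 0.011], [380.0, 164.0], 0.55)]
tin [([0.438, 0.076, -0.003], [262.0, 214.0], 0.59)]
scene [-0.395 -0.528  0.508] [ 0.714 -0.445  0.282 -0.461] [454.81252128   0.         319.17179742]
stub_slim [([0.382, -0.344, 0.002], [410.0, 273.0], 0.93), ([0.425, -0.25, -0.002], [374.0, 255.0], 0.73), ([0.438, -0.32, -0.001], [407.0, 259.0], 0.65), ([0.36, -0.21, 0.003], [345.0, 263.0], 0.65), ([0.344, -0.286, -0.001], [377.0, 277.0], 0.64)]
stub_medium [([0.433, 0.166, 0.001], [222.0, 216.0], 0.86)]
stub_small [([0.46, -0.038, 0.0], [297.0, 228.0], 0.7)]
stub_wide [([0.429, -0.141, 0.001], [330.0, 242.0], 0.79), ([0.566, -0.027, 0.013], [312.0, 206.0], 0.53)]
pad_a [([0.569, -0.102, 0.013], [339.0, 211.0], 0.78), ([0.559, 0.044, 0.012], [288.0, 202.0], 0.71), ([0.562, -0.026, 0.013], [311.0, 207.0], 0.7), ([0.448, 0.072, -0.0], [256.0, 221.0], 0.52), ([0.577, -0.181, 0.014], [369.0, 215.0], 0.5)]
post [([0.576, -0.246, 0.011], [394.0, 221.0], 0.48)]
tin [([0.449, 0.071, -0.004], [257.0, 222.0], 0.59)]
[ 0.1903448  -0.64761059  0.23137427] [9.89804515e-01 1.42432515e-01 8.43730717e-06 3.49937621e-05] 0.8 [[ 0.959  0.282  0.   ]
 [ 0.282 -0.959 -0.   ]
 [ 0.     0.    -1.   ]]
```

Run:
```python
import cv2
t=cv2.imread('pics/top0.png');s=cv2.imread('pics/scene0.png')
cv2.imwrite('pics/t1.png',cv2.resize(t[130:280,200:440],None,fx=3.3,fy=3.3,interpolation=cv2.INTER_CUBIC))
cv2.imwrite('pics/s1.png',cv2.resize(s[160:300,190:450],None,fx=3,fy=3,interpolation=cv2.INTER_CUBIC))
```

```text
(no output)
```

View pics/t1.png

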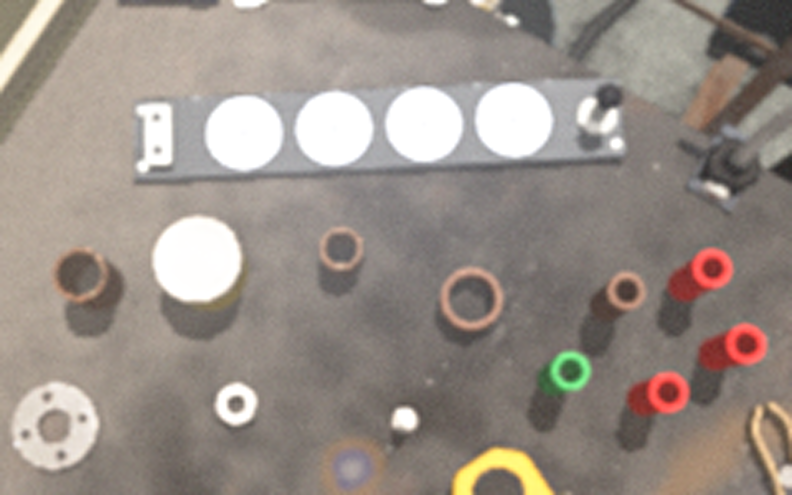

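View pics/s1.png

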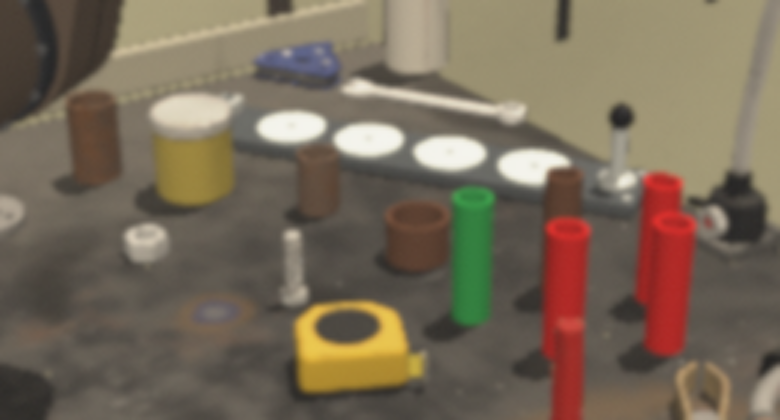

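The slim brown candidate is at full-image top px (389,218). The red ones are at (416,211), (426,234) and (402,249) and the green one at (372,242), so only (389,218) is rusty brown. The enlarged crops confirm it. The post is at the right end (382,160), so slim goes on the right-most pad, then medium, small and wide going left. Next I'll refine the measurements.

Run:
```python
from h import *
d=ctrl.read_camera('top'); im=d['pixels']
g=(im.min(2)>200).astype(np.uint8)
n,l,st,c=cv2.connectedComponentsWithStats(g)
P=[]
for i in range(1,n):
    if 350<st[i,4]<700 and c[i][1]<190: p=ray(d,*c[i],.016);P.append(p);print('pad',c[i].round(1),st[i],p.round(4))
P=np.array(sorted(P,key=lambda p:p[1])); print(np.linalg.norm(np.diff(P,axis=0),axis=1))
hsv=cv2.cvtColor(im,cv2.COLOR_RGB2HSV)
for n_,u,v,h,D in [('slim',389.4,218.2,.092,.027),('medium',224.5,213.3,.07,.042),('small',303.3,205.5,.05,.034),('wide',342.7,220.6,.034,.048)]:
    p=ray(d,u,v,h); print(n_,p.round(4),[m['position'] for m in []])
```

```text
pad [311.8 125.6] [271 118  80  14 472] [ 0.6885 -0.0541  0.016 ]
pad [355.2 165.9] [344 155  24  23 424] [ 0.5742 -0.1764  0.016 ]
pad [300.8 168.5] [289 157  24  23 424] [ 0.5633 -0.0267  0.016 ]
pad [328.  167.2] [317 156  23  23 425] [ 0.5688 -0.1014  0.016 ]
pad [273.5 169.9] [262 159  24  23 431] [0.5577 0.048  0.016 ]
pad [549.3 189.4] [486 161 116  68 477] [ 0.5196 -0.7092  0.016 ]
[0.53559761 0.07520808 0.12865857 0.12812486 0.0749128 ]
slim [ 0.4201 -0.254   0.092 ] []
medium [0.4268 0.1609 0.07  ] []
small [ 0.4546 -0.0377  0.05  ] []
wide [ 0.4192 -0.142   0.034 ] []
```

The manual's scale: turns go in shares of pi rad. Converting my numbers, -1.285 rad / 3.1416 = -0.409.

>>> {"fn": "advance", "kwargs": {
  "steps": {"tx": [0.333, 0.333, 0.333, 0.333, 0.333, 0.333, 0.333, 0.333, 0.333], "ty": [-0.313, -0.313, -0.313, -0.313, -0.313, -0.313, -0.313, -0.313, -0.313], "tz": [0, 0, 0, 0, 0, 0, 0, 0, 0], "wx": [0, 0, 0, 0, 0, 0, 0, 0, 0], "wy": [0, 0, 0, 0, 0, 0, 0, 0, 0], "wz": [-0.409, -0.409, -0.409, -0.409, -0.409, -0.409, -0.409, -0.409, -0.409], "jaw": [1, 1, 1, 1, 1, 1, 1, 1, 1]},
  "grip_n": 40
}}

```text
time: 1.98
eef_pos: [0.4221, -0.2523, 0.2316]
tcp_rot: [0.706, 0.708, -0.0, 0.0]
contact_force: [-0.4, -0.2, -0.0]
opening: 1.001
finger_force: 0.0
```

Run:
```python
from h import *
d=save('wrist','w1.png');s=ctrl.get_state();print(s['eef_pos'],R.from_quat(s['tcp_rot']).as_matrix().round(3),s['qpos'])
for q in ([.4201,-.254,.092],[.4201,-.254,0]): print(proj(d,q))
```

```text
[ 0.42171419 -0.25329043  0.2315541 ] [[-0.001  1.     0.   ]
 [ 1.     0.001 -0.001]
 [-0.001  0.    -1.   ]] [-7.47215227e-01 -1.26490082e-01  2.01591449e+00 -4.79607307e-04
  1.25155096e+00 -7.48468586e-01]
[318.93044253 191.75632403]
[319.21186997 175.38481739]
```

View pics/w1.png

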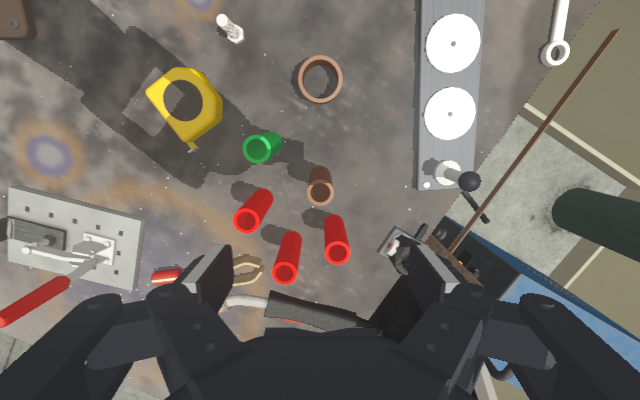

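The wrist view shows the brown slim rim at (319,190), and the prediction was (319,192). The measurement holds, so I'll grasp it.

>>> {"fn": "advance", "kwargs": {
  "steps": {"tx": [-0.001, -0.001, -0.001, -0.001, -0.001, -0.001, -0.001, -0.001, -0.001, -0.001], "ty": [-0.001, -0.001, -0.001, -0.001, -0.001, -0.001, -0.001, -0.001, -0.001, -0.001], "tz": [0.06, 0.12, 0.18, 0.18, 0.18, 0.18, 0.18, 0.18, 0.18, 0.18], "wx": [0, 0, 0, 0, 0, 0, 0, 0, 0, 0], "wy": [0, 0, 0, 0, 0, 0, 0, 0, 0, 0], "wz": [0, 0, 0, 0, 0, 0, 0, 0, 0, 0], "jaw": [1, 1, 1, 1, 0, 0, 0, 0, 0, 0]},
  "grip_n": 40
}}

```text
time: 3.28
eef_pos: [0.4218, -0.2555, 0.0536]
tcp_rot: [0.707, 0.707, -0.0, 0.002]
contact_force: [-0.5, 0.9, 7.7]
opening: 0.305
finger_force: 39.0
```

>>> {"fn": "advance", "kwargs": {
  "steps": {"tx": [0, 0, 0.03, 0.06, 0.079, 0.079, 0.079, 0.079, 0.079], "ty": [0, 0, 0.05, 0.1, 0.1525, 0.1525, 0.1525, 0.1525, 0.1525], "tz": [-0.06, -0.1, -0.1, -0.1, -0.1, -0.08, -0.04, -0.025, -0.025], "wx": [0, 0, 0, 0, 0, 0, 0, 0, 0], "wy": [0, 0, 0, 0, 0, 0, 0, 0, 0], "wz": [0, 0, 0, 0, 0, 0, 0, 0, 0], "jaw": [0, 0, 0, 0, 0, 0, 0, 0, 0]}
}}

```text
time: 4.4
eef_pos: [0.5713, -0.1751, 0.0745]
tcp_rot: [0.707, 0.707, -0.001, -0.002]
contact_force: [0.3, -0.3, -2.0]
opening: 0.303
finger_force: 40.5
```

Run:
```python
from h import *
s=ctrl.get_state();print(s['eef_pos'],s['opening'],s['finger_force'])
d=save('wrist','w2.png');print(proj(d,[.5742,-.1764,.016]))
```

```text
[ 0.57129293 -0.17507369  0.07454159] 0.30319580217449277 40.48265039920807
[325.59767397 217.24808707]
```

View pics/w2.png

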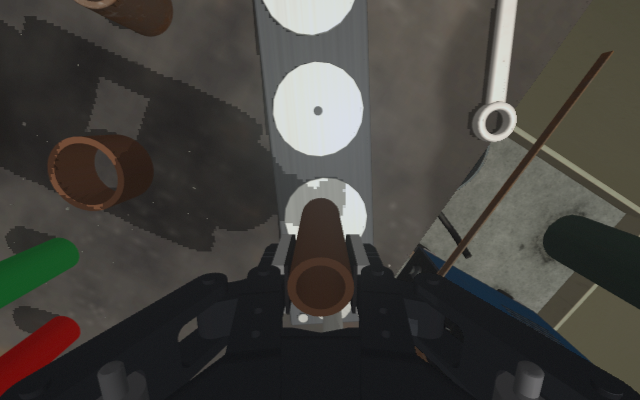

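The stub is held upright over the pad, with the pad centre seen at (326,215). I'll nudge it, set it down and release.

>>> {"fn": "advance", "kwargs": {
  "steps": {"tx": [-0.001, -0.001, -0.001, -0.001, -0.001, -0.001, -0.001, -0.001, -0.001, -0.001], "ty": [0.003, 0.003, 0.003, 0.003, 0.003, 0.003, 0.003, 0.003, 0.003, 0.003], "tz": [0.002, 0.005, 0.005, 0.005, 0.005, 0.005, -0.05, -0.11, -0.15, -0.15], "wx": [0, 0, 0, 0, 0, 0, 0, 0, 0, 0], "wy": [0, 0, 0, 0, 0, 0, 0, 0, 0, 0], "wz": [0, 0, 0, 0, 0, 0, 0, 0, 0, 0], "jaw": [0, 0, 0, 0.55, 0.6, 0.6, 0.6, 1, 1, 1]}
}}

```text
time: 5.7
eef_pos: [0.5784, -0.1775, 0.232]
tcp_rot: [0.707, 0.707, 0.002, 0.005]
contact_force: [-0.4, 0.3, -0.0]
opening: 0.998
finger_force: 0.0
```

Run:
```python
from h import *
s=ctrl.get_state();print(s['eef_pos'])
d=save('wrist','w3.png');print(proj(d,[.5742,-.1764,.108]),proj(d,[.5742,-.1764,.016]))
d=save('top','t3.png')
```

```text
[ 0.57840486 -0.17749268  0.23196382]
[315.42036339 192.21221269] [315.93133716 174.71934794]
```

View pics/w3.png

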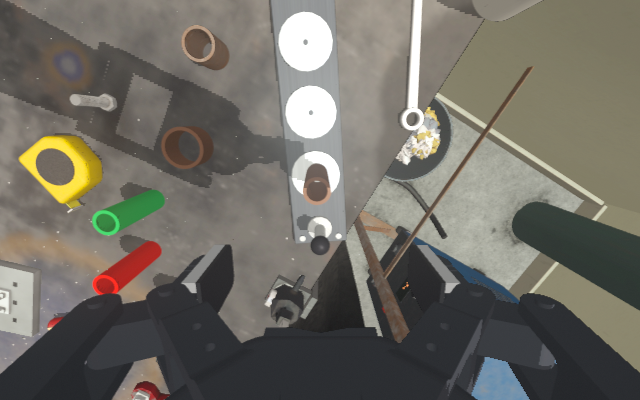

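Slim stands on its pad, rim at (317,190) against (315,192) expected. Now medium.

>>> {"fn": "advance", "kwargs": {
  "steps": {"tx": [0.056, 0.112, 0.168, 0.224, 0.28, 0.339, 0.339, 0.339], "ty": [-0.025, -0.05, -0.075, -0.1, -0.125, -0.15, -0.15, -0.15], "tz": [0, 0, 0, 0, 0, 0, 0, 0], "wx": [0, 0, 0, 0, 0, 0, 0, 0], "wy": [0, 0, 0, 0, 0, 0, 0, 0], "wz": [0, 0, 0, 0, 0, 0, 0, 0], "jaw": [1, 1, 1, 1, 1, 1, 1, 1]}
}}

```text
time: 6.8
eef_pos: [0.4252, 0.1626, 0.2246]
tcp_rot: [0.707, 0.708, -0.001, -0.001]
contact_force: [0.1, -0.3, 0.7]
opening: 0.998
finger_force: 0.0
```

Run:
```python
from h import *
s=ctrl.get_state();print(s['eef_pos'])
d=save('wrist','w4.png');print(proj(d,[.4268,.1609,.07]),proj(d,[.4268,.1609,.0]))
```

```text
[0.42523128 0.16255963 0.22463126]
[322.9201563  188.34560093] [322.5916396  176.26398268]
```

View pics/w4.png

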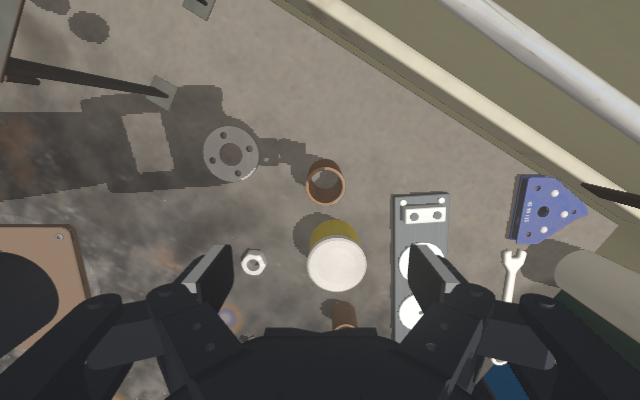

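Medium's rim is at (325,185), within 3 mm of prediction. The tin is at (337,262), well clear.

>>> {"fn": "advance", "kwargs": {
  "steps": {"tx": [0, 0, 0, 0, 0, 0, 0, 0, 0], "ty": [0.002, 0.002, 0.002, 0.002, 0.002, 0.002, 0.002, 0.002, 0.002], "tz": [0.06, 0.12, 0.18, 0.195, 0.195, 0.195, 0.195, 0.195, 0.195], "wx": [0, 0, 0, 0, 0, 0, 0, 0, 0], "wy": [0, 0, 0, 0, 0, 0, 0, 0, 0], "wz": [0, 0, 0, 0, 0, 0, 0, 0, 0], "jaw": [1, 1, 1, 1, 0, 0, 0, 0, 0]}
}}

```text
time: 7.98
eef_pos: [0.4306, 0.1629, 0.0341]
tcp_rot: [0.707, 0.707, 0.002, 0.002]
contact_force: [-0.5, -1.6, 8.4]
opening: 0.48
finger_force: 41.1
```

```bash
python3 -c "
from h import *
s=ctrl.get_state();print(s['eef_pos'],s['opening'])"
```

```text
[0.43059553 0.16286487 0.03412035] 0.47998223603389784
```

>>> {"fn": "advance", "kwargs": {
  "steps": {"tx": [0, 0, -0.053, -0.106, -0.159, -0.212, -0.264, -0.264, -0.264, -0.264], "ty": [0, 0, 0.028, 0.056, 0.084, 0.112, 0.138, 0.138, 0.138, 0.138], "tz": [-0.06, -0.12, -0.12, -0.12, -0.12, -0.12, -0.12, -0.07, -0.025, -0.025], "wx": [0, 0, 0, 0, 0, 0, 0, 0, 0, 0], "wy": [0, 0, 0, 0, 0, 0, 0, 0, 0, 0], "wz": [0, 0, 0, 0, 0, 0, 0, 0, 0, 0], "jaw": [0, 0, 0, 0, 0, 0, 0, 0, 0, 0]}
}}

```text
time: 9.22
eef_pos: [0.5635, -0.1005, 0.0533]
tcp_rot: [0.707, 0.707, -0.002, -0.003]
contact_force: [0.4, 0.2, -1.2]
opening: 0.479
finger_force: 42.6
```

>>> {"fn": "advance", "kwargs": {
  "steps": {"tx": [0], "ty": [0], "tz": [0], "wx": [0], "wy": [0], "wz": [0], "jaw": [0]}
}}

```text
time: 9.35
eef_pos: [0.5669, -0.1014, 0.058]
tcp_rot: [0.707, 0.707, 0.0, 0.001]
contact_force: [0.2, 0.6, -1.4]
opening: 0.487
finger_force: 42.6
```

```bash
python3 -c "
from h import *
s=ctrl.get_state();print(s['eef_pos'],s['opening'])"
```

```text
[ 0.56686088 -0.10142296  0.05801233] 0.4867386126002811
```

>>> {"fn": "advance", "kwargs": {
  "steps": {"tx": [0, 0, 0, 0, 0, 0, 0, 0, 0], "ty": [0.002, 0.002, 0.002, 0.002, 0.002, 0.002, 0.002, 0.002, 0.002], "tz": [0.004, 0.008, 0.008, 0.008, 0.008, 0.008, -0.05, -0.11, -0.15], "wx": [0, 0, 0, 0, 0, 0, 0, 0, 0], "wy": [0, 0, 0, 0, 0, 0, 0, 0, 0], "wz": [0, 0, 0, 0, 0, 0, 0, 0, 0], "jaw": [0, 0, 0, 0.7, 0.75, 0.75, 0.75, 1, 1]}
}}

```text
time: 10.48
eef_pos: [0.5689, -0.1017, 0.2097]
tcp_rot: [0.707, 0.707, 0.001, 0.002]
contact_force: [1.2, -0.0, 0.7]
opening: 1.001
finger_force: 0.0
```

>>> {"fn": "advance", "kwargs": {
  "steps": {"tx": [0], "ty": [0], "tz": [0], "wx": [0], "wy": [0], "wz": [0], "jaw": [1]}
}}

```text
time: 10.6
eef_pos: [0.5704, -0.1023, 0.2114]
tcp_rot: [0.707, 0.707, 0.002, 0.004]
contact_force: [0.5, -1.2, -0.3]
opening: 0.996
finger_force: 0.0
```

Run:
```python
from h import *
s=ctrl.get_state();print(s['eef_pos'])
d=save('wrist','w5.png');print(proj(d,[.5688,-.1014,.086]))
```

```text
[ 0.57044561 -0.10226159  0.21142719]
[318.15380368 192.25553444]
```

View pics/w5.png

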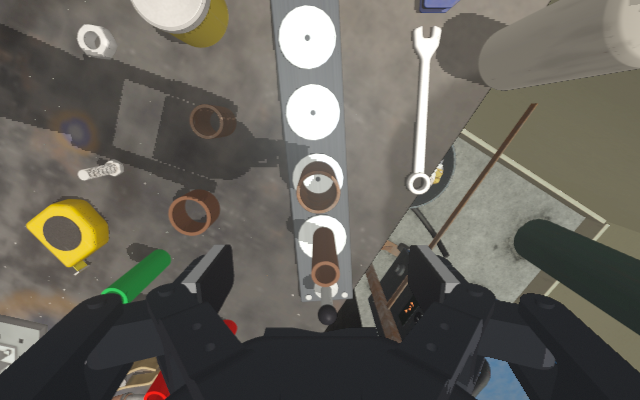

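Medium is on its pad, rim at (318,188) against (318,192) expected. Next is small.

>>> {"fn": "advance", "kwargs": {
  "steps": {"tx": [0.03, 0.064, 0.064, 0.064], "ty": [-0.055, -0.114, -0.114, -0.114], "tz": [0, 0, 0, 0], "wx": [0, 0, 0, 0], "wy": [0, 0, 0, 0], "wz": [0, 0, 0, 0], "jaw": [1, 1, 1, 1]}
}}

```text
time: 11.15
eef_pos: [0.4537, -0.0373, 0.2054]
tcp_rot: [0.707, 0.707, -0.0, -0.0]
contact_force: [0.1, -0.3, -0.3]
opening: 1.0
finger_force: 0.0
```

Run:
```python
from h import *
s=ctrl.get_state();print(s['eef_pos'])
d=ctrl.read_camera('wrist');e=proj(d,[.4546,-.0377,.05]);print(e)
for m in ctrl.masks_of('wrist','stub_small')[:2]:
    v,u=np.where(m['region']);print(m['conf'],u.min(),u.max(),v.min(),v.max())
```

```text
[ 0.45372867 -0.03725957  0.20536633]
[321.98498187 187.20937604]
0.62 308 340 164 201
```

>>> {"fn": "advance", "kwargs": {
  "steps": {"tx": [0.001, 0.001, 0.001, 0.001, 0.001, 0.001, 0.001, 0.001, 0.001], "ty": [0.003, 0.003, 0.003, 0.003, 0.003, 0.003, 0.003, 0.003, 0.003], "tz": [0.06, 0.12, 0.17, 0.187, 0.187, 0.187, 0.187, 0.187, 0.187], "wx": [0, 0, 0, 0, 0, 0, 0, 0, 0], "wy": [0, 0, 0, 0, 0, 0, 0, 0, 0], "wz": [0, 0, 0, 0, 0, 0, 0, 0, 0], "jaw": [1, 1, 1, 1, 0, 0, 0, 0, 0]}
}}

```text
time: 12.38
eef_pos: [0.4587, -0.037, 0.0209]
tcp_rot: [0.707, 0.707, 0.001, 0.002]
contact_force: [1.1, 0.0, 4.9]
opening: 0.383
finger_force: 40.1
```

```bash
python3 -c "
from h import *
s=ctrl.get_state();print(s['eef_pos'],s['opening'])"
```

```text
[ 0.45868313 -0.03695705  0.02090156] 0.38312709772947035
```

>>> {"fn": "advance", "kwargs": {
  "steps": {"tx": [0, 0, 0.005, 0.01, 0.01, 0.01, 0.01, 0.01, 0.01], "ty": [0, 0, 0.05, 0.105, 0.105, 0.105, 0.105, 0.105, 0.105], "tz": [-0.05, -0.08, -0.08, -0.08, -0.07, -0.03, -0.025, -0.025, -0.025], "wx": [0, 0, 0, 0, 0, 0, 0, 0, 0], "wy": [0, 0, 0, 0, 0, 0, 0, 0, 0], "wz": [0, 0, 0, 0, 0, 0, 0, 0, 0], "jaw": [0, 0, 0, 0, 0, 0, 0, 0, 0]}
}}

```text
time: 13.5
eef_pos: [0.5629, -0.0267, 0.0459]
tcp_rot: [0.707, 0.707, 0.001, 0.001]
contact_force: [-0.2, 1.1, -0.5]
opening: 0.386
finger_force: 40.5
```

```bash
python3 -c "
from h import *
s=ctrl.get_state();print(s['eef_pos'],s['opening'])"
```

```text
[ 0.56286572 -0.02669294  0.04592549] 0.3861663588469079
```

>>> {"fn": "advance", "kwargs": {
  "steps": {"tx": [0, 0, 0, 0, 0, 0, 0, 0, 0, 0], "ty": [0, 0, 0, 0, 0, 0, 0, 0, 0, 0], "tz": [0.005, 0.009, 0.009, 0.009, 0.009, 0.009, -0.05, -0.11, -0.16, -0.16], "wx": [0, 0, 0, 0, 0, 0, 0, 0, 0, 0], "wy": [0, 0, 0, 0, 0, 0, 0, 0, 0, 0], "wz": [0, 0, 0, 0, 0, 0, 0, 0, 0, 0], "jaw": [0, 0, 0, 0.6, 0.65, 0.65, 0.65, 1, 1, 1]}
}}

```text
time: 14.75
eef_pos: [0.5652, -0.0271, 0.2104]
tcp_rot: [0.707, 0.707, 0.003, 0.005]
contact_force: [-0.2, -1.0, 0.1]
opening: 1.002
finger_force: 0.0
```

>>> {"fn": "advance", "kwargs": {
  "steps": {"tx": [-0.06, -0.115, -0.115, -0.115, -0.115], "ty": [-0.07, -0.142, -0.142, -0.142, -0.142], "tz": [0, 0, 0, 0, 0], "wx": [0, 0, 0, 0, 0], "wy": [0, 0, 0, 0, 0], "wz": [0, 0, 0, 0, 0], "jaw": [1, 1, 1, 1, 1]}
}}

```text
time: 15.38
eef_pos: [0.4199, -0.1413, 0.2036]
tcp_rot: [0.707, 0.707, 0.0, -0.0]
contact_force: [0.2, 0.2, 0.4]
opening: 1.0
finger_force: 0.0
```

Run:
```python
from h import *
s=ctrl.get_state();print(s['eef_pos'])
d=save('wrist','w6.png');e=proj(d,[.4192,-.142,.034]);print(e)
for m in ctrl.masks_of('wrist','stub_wide')[:2]:
    v,u=np.where(m['region']);print(m['conf'],u.min(),u.max(),v.min(),v.max())
```

```text
[ 0.41993808 -0.14128748  0.20363255]
[320.35594255 184.7649822 ]
0.57 301 343 159 205
0.54 328 357 0 5
```

View pics/w6.png

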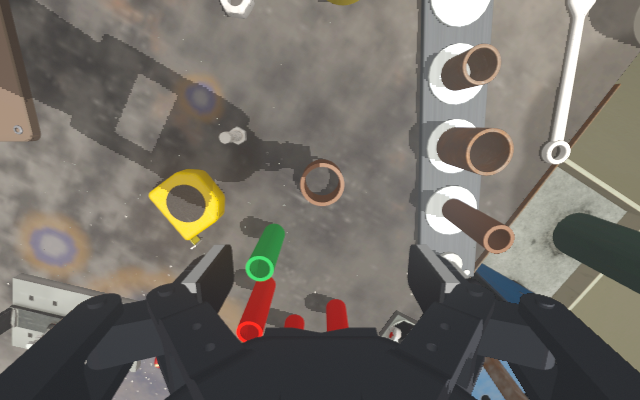

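Three stubs stand in order. Wide's rim is at (322,184), within 2 mm of prediction.

>>> {"fn": "advance", "kwargs": {
  "steps": {"tx": [0.001, 0.001, 0.001, 0.001, 0.001, 0.001, 0.001, 0.001, 0.001], "ty": [0.001, 0.001, 0.001, 0.001, 0.001, 0.001, 0.001, 0.001, 0.001], "tz": [0.06, 0.12, 0.18, 0.196, 0.196, 0.196, 0.196, 0.196, 0.196], "wx": [0, 0, 0, 0, 0, 0, 0, 0, 0], "wy": [0, 0, 0, 0, 0, 0, 0, 0, 0], "wz": [0, 0, 0, 0, 0, 0, 0, 0, 0], "jaw": [1, 1, 1, 1, 0, 0, 0, 0, 0]}
}}

```text
time: 16.6
eef_pos: [0.4235, -0.1417, 0.0111]
tcp_rot: [0.707, 0.707, 0.001, 0.003]
contact_force: [1.5, 1.3, 6.9]
opening: 0.547
finger_force: 42.0
```

```bash
python3 -c "
from h import *
s=ctrl.get_state();print(s['eef_pos'],s['opening'])"
```

```text
[ 0.42346574 -0.14167118  0.01109752] 0.5472494044856436
```

>>> {"fn": "advance", "kwargs": {
  "steps": {"tx": [0, 0, 0.047, 0.095, 0.143, 0.19, 0.19, 0.19, 0.19, 0.19], "ty": [0, 0, 0.034, 0.067, 0.1, 0.134, 0.134, 0.134, 0.134, 0.134], "tz": [-0.06, -0.12, -0.12, -0.12, -0.12, -0.12, -0.08, -0.03, -0.025, -0.025], "wx": [0, 0, 0, 0, 0, 0, 0, 0, 0, 0], "wy": [0, 0, 0, 0, 0, 0, 0, 0, 0, 0], "wz": [0, 0, 0, 0, 0, 0, 0, 0, 0, 0], "jaw": [0, 0, 0, 0, 0, 0, 0, 0, 0, 0]}
}}

```text
time: 17.85
eef_pos: [0.5557, 0.0494, 0.0345]
tcp_rot: [0.707, 0.707, 0.0, 0.0]
contact_force: [-0.1, -0.0, -0.4]
opening: 0.547
finger_force: 42.2
```

>>> {"fn": "advance", "kwargs": {
  "steps": {"tx": [0], "ty": [0], "tz": [0], "wx": [0], "wy": [0], "wz": [0], "jaw": [0]}
}}

```text
time: 17.98
eef_pos: [0.5572, 0.0492, 0.0361]
tcp_rot: [0.707, 0.707, 0.002, 0.002]
contact_force: [0.9, -0.2, -1.2]
opening: 0.545
finger_force: 42.2
```

```bash
python3 -c "
from h import *
s=ctrl.get_state();print(s['eef_pos'],s['opening'])"
```

```text
[0.55715693 0.04917746 0.03613912] 0.545236684523056
```

>>> {"fn": "advance", "kwargs": {
  "steps": {"tx": [-0.001, -0.001, -0.001, -0.001, -0.001, -0.001, -0.001, -0.001, -0.001, -0.001], "ty": [0, 0, 0, 0, 0, 0, 0, 0, 0, 0], "tz": [0.005, 0.009, 0.009, 0.009, 0.009, 0.009, -0.05, -0.11, -0.17, -0.2], "wx": [0, 0, 0, 0, 0, 0, 0, 0, 0, 0], "wy": [0, 0, 0, 0, 0, 0, 0, 0, 0, 0], "wz": [0, 0, 0, 0, 0, 0, 0, 0, 0, 0], "jaw": [0, 0, 0, 0.75, 0.8, 0.8, 0.8, 1, 1, 1]}
}}

```text
time: 19.23
eef_pos: [0.5565, 0.0485, 0.2378]
tcp_rot: [0.707, 0.707, 0.002, 0.002]
contact_force: [0.1, 0.3, -0.2]
opening: 0.998
finger_force: 0.0
```

>>> {"fn": "advance", "kwargs": {
  "steps": {"tx": [-0.06, -0.08, -0.08, -0.08], "ty": [-0.06, -0.1, -0.1, -0.1], "tz": [0, 0, 0, 0], "wx": [0, 0, 0, 0], "wy": [0, 0, 0, 0], "wz": [0, 0, 0, 0], "jaw": [1, 1, 1, 1]}
}}

```text
time: 19.73
eef_pos: [0.4554, -0.0315, 0.2336]
tcp_rot: [0.707, 0.707, 0.0, 0.0]
contact_force: [0.6, 0.3, 0.9]
opening: 0.999
finger_force: 0.0
```

Run:
```python
from h import *
d=save('top','t7.png')
pp={'slim':(.5742,-.1764,.108),'med':(.5688,-.1014,.086),'small':(.5633,-.0267,.066),'wide':(.5577,.048,.05)}
for k,p in pp.items(): print(k,((proj(d,p)-[220,130])*3.3).round())
im=cv2.imread('pics/t7.png')
cv2.imwrite('pics/t8.png',cv2.resize(im[130:280,220:420],None,fx=3.3,fy=3.3,interpolation=cv2.INTER_CUBIC))
```

```text
slim [459.  86.]
med [359.  99.]
small [264. 110.]
wide [172. 121.]
```

View pics/t8.png

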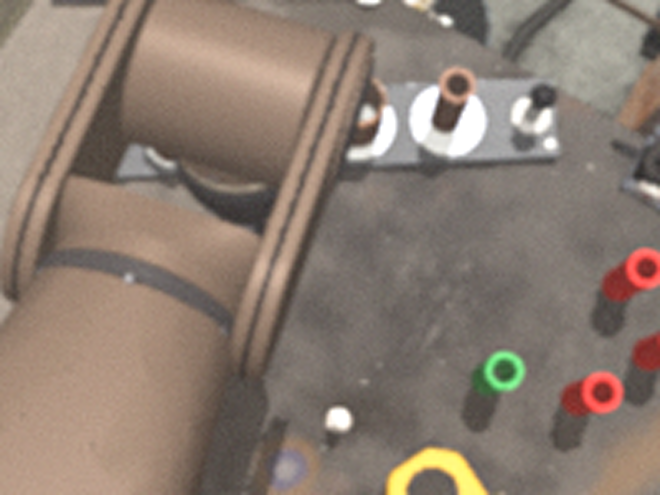

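The arm hides the left pads. Slim's rim at (457,84) matches (459,86). I'll swing the arm aside for the final check.

>>> {"fn": "advance", "kwargs": {
  "steps": {"tx": [-0.06, -0.12, -0.18, -0.24, -0.3, -0.36, -0.42, -0.45, -0.45, -0.45], "ty": [-0.01, -0.02, -0.03, -0.05, -0.08, -0.11, -0.15, -0.17, -0.17, -0.17], "tz": [-0.02, -0.04, -0.06, -0.06, -0.06, -0.06, -0.06, -0.06, -0.06, -0.06], "wx": [0, 0, 0, 0, 0, 0, 0, 0, 0, 0], "wy": [0, 0, 0, 0, 0, 0, 0, 0, 0, 0], "wz": [0, 0, 0, 0, 0, 0, 0, 0, 0, 0], "jaw": [1, 1, 1, 1, 1, 1, 1, 1, 1, 1]}
}}

```text
time: 21.02
eef_pos: [0.2861, -0.4815, 0.2929]
tcp_rot: [0.707, 0.707, 0.001, -0.0]
contact_force: [0.5, 0.4, 0.3]
opening: 1.001
finger_force: 0.0
```

Run:
```python
from h import *
d=save('top','t9.png')
pp={'slim':(.5742,-.1764,.108),'med':(.5688,-.1014,.086),'small':(.5633,-.0267,.066),'wide':(.5577,.048,.05)}
for k,p in pp.items(): print(k,((proj(d,p)-[200,130])*3.3).round())
im=cv2.imread('pics/t9.png')
cv2.imwrite('pics/t10.png',cv2.resize(im[130:280,200:440],None,fx=3.3,fy=3.3,interpolation=cv2.INTER_CUBIC))
```

```text
slim [525.  86.]
med [425.  99.]
small [330. 110.]
wide [238. 121.]
```

View pics/t10.png

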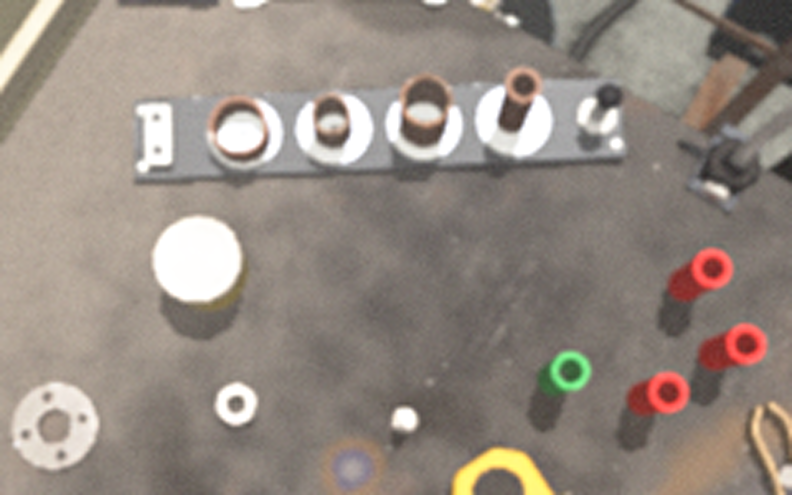

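All four stubs stand in order, with rims at (522,85), (426,98), (331,110) and (240,126), all within about 4 mm of the pad centres. The tin is unmoved at (197,259).

```bash
python3 -c "
from plant import ctrl
print(ctrl.sign_off())"
```

```text
the job is handed in; nothing more can be done
None
```

The job is handed in: the last camera check showed all four stubs upright and released, within about 4 mm of their pad centres, tallest next to the post, and the tin where it was; no verdict came back.

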